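# Slide the locked hand rest off the wet painting

## Robot

A 6-joint arm with a two-finger parallel gripper is mounted at the origin on the work surface. World frame = base frame: x ahead of the robot, y to its left, z up, the work surface at z = 0. Lengths are in m, angles in rad, forces in N, time in s.
With the tool pointing down it reaches from about 0.3 to 0.875 m from the base axis. Payload 6.4 kg.
Tool frame: the origin (TCP) lies midway between the tips of the shut fingers; the grasp point (between the pads) lies 19 mm behind it (robot.tcp_to_grasp is the distance from the TCP to the grasp point, in m); z points along the fingers, y is the direction in which the jaws open and shut (so a half turn about z gives the same grasp; the last joint's range is limited). The gripper opens to 88 mm and grips with 3 to 60 N. Pads are 18 mm wide; open, the fingers measure 123 mm over their backs; the gripper's body (75 mm by 187 mm) begins 45 mm behind the grasp point.
Start: joints at [-1.335, 0.181, 1.607, -0, 1.354, -0.206], TCP at [0.246, -0.52, 0.239] pointing down, gripper open.
Joint ranges: [-2.99, 2.99], [-0.89, 2.07], [0.3, 2.58], [-1.14, 4.28], [0, 2.63], [-3.12, 3.12]. Speed limits (rad/s): [2.57, 2.57, 3.01, 3.14, 3.14, 3.14].

## Interface

Orientations are given as [roll, pitch, yaw] about the fixed x, y, z axes, in that order (R = Rz(yaw) Ry(pitch) Rx(roll)).
In Python, from workcell import robot, vision gives the robot as it stands. The module is installed in compiled form; this text tells all that it offers.
- The arm moves only by the tool play_rows, never from a script. Its argument "motion" is a list of rows, each an object of numbers: "dx", "dy", "dz": the shift along the world's x, y, z in m; "twist": the turn about the world's z in degrees; "grip": the closure, from 0 (fully open) to 1 (shut). A call has 1 to 8 rows; each row is the pose to reach, as a shift and turn from the pose commanded when the call began; what a row does not reach only later rows make up. A row lasts 1/12 s, in which the tool goes at most 41.7 mm and 7.16 degrees, less where a joint would pass 70% of its speed; a pose out of reach is approached as far as the arm can. A call with a gripper value outside its range is refused whole. The fingers move at their own pace and stop on an object; "newtons" is the grip in N (left out, the last holds). Time passes only in rows, so rows that repeat a pose let the fingers close. It gives the time, the measured TCP pose, the force and the opening at its end, in the units of the state.
- robot.get_state(): the state, without advancing time (a new reading comes with each control period).
- vision.get_image(name): name is "scene" or "top" or "wrist"; returns a dict with "frame" (400x640x3 uint8, blue, green, red), "camera_matrix" (3x3 intrinsics, pixels), "rvec" (rotation vector, rad) and "tvec" (3), from world to camera coordinates, as OpenCV has them. Camera axes: x right, y down, z forward; pixel columns grow to the right and rows downward; lengths in m; the calibration is good to about 2 mm. A picture is of the moment at which its call begins. There is no depth.
- robot.close_job(): hands the job in, once; it reports no verdict.
The state is a dict: "time": time; "joints": joint angles; "qd": joint speeds; "effort": joint torques, N m; "tcp_pos": TCP position; "tool_rot": TCP orientation; "ft_force": force on the tool from outside, world axes, zero at the start; "ft_torque": the same for the moment, N m; "width": finger opening in m.
Only numpy, scipy, OpenCV 4.12 (cv2) and the standard library are available. Lean on these libraries where they do the work, as an engineer would, in place of code of your own. Each camera call takes 0.05 s, during which the arm holds its last target.

## Task

The wooden hand rest still lies across the wet painting: press the black locking button on its carriage with your fingertips and, keeping the button held down, push the carriage along the rail to the left until it is fully home against the end stop. Then let the button spring up so that it locks the carriage there, and move clear. Do not touch the painting, and do not move or pick up any of the jars, tools or other loose things around.

Things in the scene. Friction and masses are not known exactly. Their poses are not given: they have to be found in the camera images.
- board: Plywood painting board fixed to the table, 335 x 580 x 18 mm, with an aluminium rail (30 mm wide, top 38 mm above the table) along its far edge. Origin on the table under the rail's middle; z up; +y along the rail to the end stop (robot's left), +x across the rail, away from the robot. At y = -222 mm a clip on the rail holds an upright paper print, top 190 mm above the table.
- rest_slide (a joint): Carriage on the rail, m along the board's +y: 0 with the button at the rail's middle, 0.170 fully home against the end stop; starts at -0.12 to -0.02. Aluminium saddle 60 mm across the rail, 90 along it, top 56 mm above the table. A toothed lock holds it (up to 4 mm play, under 1 at the stop; a catch every 8 mm) unless the button is pressed over 4.5 mm; then it slides with about 2 N friction.
- lock_button (a joint): Locking button on the carriage, in m pressed: 0 up (locked), 0.008 fully down. Spring: 3 N to start, 7 N fully down; it springs up by itself when let go. It moves straight down.
- button_top (a point): Centre of the top of the locking button, a black ribbed square pad 36 x 36 mm, sides along the board's axes, moving with the carriage. When up it is 66 mm above the table and 10 mm above the saddle. Open on the far side and towards the end stop; the thumb plate stands behind it and the wooden bar begins 27 mm from it towards the robot.
- thumb_plate (a point): Middle of the face of the upright aluminium thumb plate on the carriage, 33 mm behind the button's centre (board -y side), facing the end stop; the fingertips may push against it. Plate 50 mm wide, 6 mm thick, top 90 mm above the table. This point is 73 mm above the table.
- bar_root (a point): Far end of the hand rest's wooden bar, at its top, beside the button and 27 mm from its centre towards the robot (board -x). From here the bar runs 250 mm towards the robot; 26 mm wide, 12 mm thick, top 69 mm above the table; it crosses above the painting and moves with the carriage.
- stop_face (a point): Middle of the face of the end stop (dark steel block 52 mm wide, top 62 mm above the table, at the left end of the rail) that the carriage's front end meets; 215 mm from the board's origin along +y.
- painting: Wet painting on a panel 205 (board x) x 280 (board y) x 18 mm, fixed on the board nearer the robot than the rail, its top 36 mm above the table; origin at the middle of its underside.
- cup: Open brown cup, 70 mm across, 95 mm high, standing on the table beyond the rail; a bystander.
- amber_jar: Amber glass paint jar with a metal lid, 64 mm across, 70 mm high, on the table beyond the rail; a bystander.
- white_jar: Grey paint jar with a white lid, 60 mm across, 75 mm high, on the table left of the board; a bystander.
- tape: Roll of masking tape lying flat, 90 mm across, 24 mm high, on the table beyond the rail; a bystander.
- jar_lid: Loose brass jar lid lying flat, 68 mm across, 12 mm high, on the table beyond the rail; a bystander.
- brush: Paint brush 200 mm long, lying on the board left of the painting; a bystander.
- palette_knife: Palette knife 200 mm long, lying on the board right of the painting; a bystander.
- water_bottle: Water bottle, 66 mm across, 150 mm high, on the table right of the board; a bystander.

How it is judged:
On the way, in this order (a step that is already met when the one before it is completed fails the run):
1. the locking button is pressed at least half way down (4 mm) (value of joint lock_button above 0.004 m), for 0.1 s.
2. the carriage arrives within 3 mm of the end stop with the button still held down (more than 3 mm) (value of joint rest_slide above 0.167 m and value of joint lock_button above 0.003 m), for 0.05 s.
At the end, for the whole second after the job is handed in: The carriage is within 3 mm of the end stop and still, and the button is up again (within 1 mm) (value of joint rest_slide above 0.167 m and value of joint lock_button below 0.001 m and velocity of joint rest_slide between -0.005 and 0.005 m/s); the robot touches nothing.
It fails at once if the button is let up on the way (pressed less than 1 mm while the carriage is past -10 mm but more than 10 mm short of the stop) (value of joint lock_button below 0.001 m and value of joint rest_slide between -0.01 and 0.16 m).
It fails at once if the robot touches the wet painting (more than 0.5 N) (contact force between any of the fingers, the arm and painting above 0.5 N).
It fails at once if a loose thing is moved or lifted by more than 15 mm (distance of any of cup, amber_jar, white_jar, tape, jar_lid, brush, palette_knife, water_bottle from where it was at the start of the episode above 0.015 m).
It also fails if it takes over 38 s, if anything falls off the work surface, if the arm or the gripper's body presses on something with over 40 N, if the wrist force passes 120 N, or if a joint passes its speed limit or range.

## Working session

There is one attempt and no reset: what is moved stays moved. The work goes in short steps, Python scripts to look and compute and a tool call to move; the robot and the scene stay as the last step left them, time stands still between calls to the robot, and variables do not carry over. Pictures are saved under pics/ and viewed, and the job is handed in when it is done.

Besides the shell and the picture viewer there is one more tool, called after "Call:" as name(argument=value, ...) on one line, values as JSON. play_rows: Moves the arm, as the interface text tells. Its arguments: {"type":"object","properties":{"motion":{"type":"array"},"newtons":{"type":"number"}},"required":["motion"]}

```bash
mkdir -p pics; cat > h.py <<'E'
import numpy as np, cv2
from workcell import robot, vision
def get(n,save=None):
    d=vision.get_image(n)
    if save: cv2.imwrite('pics/'+save,d['frame'])
    return d
def ray(d,uv,z):
    K=np.array(d['camera_matrix'],float);R=cv2.Rodrigues(np.array(d['rvec'],float))[0];t=np.array(d['tvec'],float).ravel()
    p=cv2.undistortPoints(np.array([[uv]],float),K,None).ravel()
    v=R.T@np.array([p[0],p[1],1]);c=-R.T@t
    return c+v*(z-c[2])/v[2]
def proj(d,P):
    return cv2.projectPoints(np.array(P,float).reshape(-1,3),np.array(d['rvec'],float),np.array(d['tvec'],float),np.array(d['camera_matrix'],float),None)[0].reshape(-1,2)
E
python3 - <<'E'
from h import *
for n in ('top','scene'):
    d=get(n,n+'1.png'); R=cv2.Rodrigues(np.array(d['rvec']))[0]; print(n,-R.T@np.array(d['tvec']).ravel())
print(robot.get_state())
E
```

```text
top [0.47054922 0.01964168 0.98509266]
scene [1.62504008 0.58039018 0.84456301]
{'time': 0.1, 'joints': array([-1.33530458e+00,  1.81437755e-01,  1.60785399e+00, -9.25749016e-06,
        1.35380907e+00, -2.06343145e-01]), 'qd': array([-8.31953802e-04, -1.00179859e-03, -2.91655491e-03, -7.68839807e-04,
       -4.15311221e-04, -9.75293645e-05]), 'effort': array([ 1.13382092e-03, -4.34818590e+01, -3.42694759e+01,  7.04218796e-02,
        3.40437389e-02, -4.99750206e-05]), 'tcp_pos': array([ 0.24575069, -0.51933011,  0.23794264]), 'tool_rot': array([-3.14011463e+00, -3.00149291e-04,  4.41836672e-01]), 'ft_force': array([ 0.19773948, -0.7187319 , -0.72289371]), 'ft_torque': array([-0.00790081,  0.00519054,  0.04638577]), 'width': 0.08806340058468734}
```

View pics/top1.png

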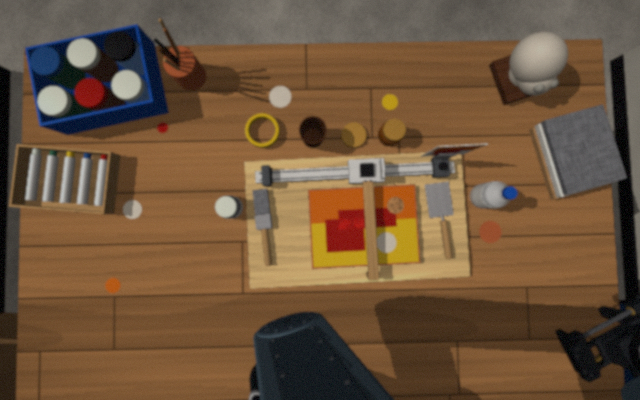

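View pics/scene1.png

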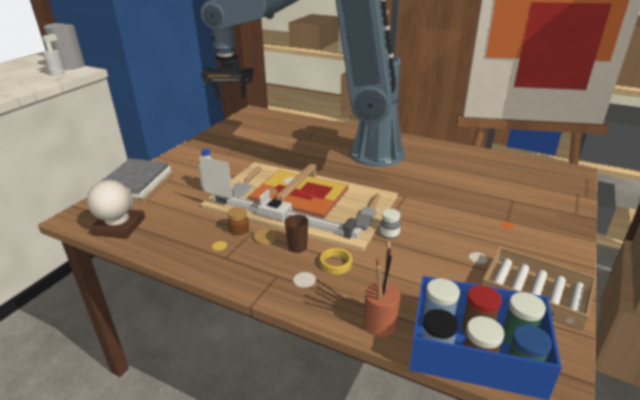

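The top view shows the button near (367,170), the end stop near (265,175), and the print clip near (440,165). The rail is tilted slightly. I'll zoom in to measure.

```bash
python3 - <<'E'
from h import *
d=get('top');f=d['frame']
cv2.imwrite('pics/z1.png',cv2.resize(f[140:220,235:495],None,fx=3,fy=3,interpolation=cv2.INTER_CUBIC)[:,:])
cv2.imwrite('pics/z2.png',cv2.resize(f[145:195,335:405],None,fx=10,fy=10,interpolation=cv2.INTER_CUBIC))
g=f.max(2)
s=g[158:184,350:388]; m=(s<60).astype(np.uint8)
n,l,st,c=cv2.connectedComponentsWithStats(m)
for i in range(1,n): 
    if st[i,4]>20: print(st[i],c[i]+[350,158], ray(d,c[i]+[350,158],.066))
E
```

```text
[ 11   6  13  12 149] [366.95302013 169.59060403] [ 0.58394585 -0.12301904  0.066     ]
```

View pics/z1.png

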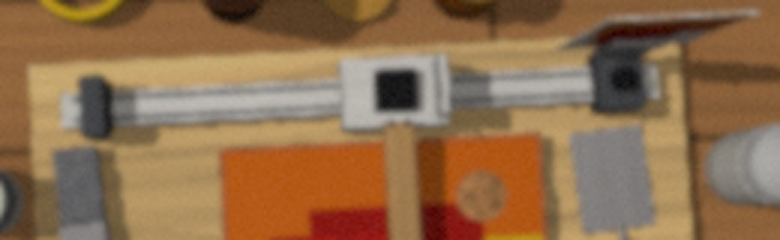

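View pics/z2.png

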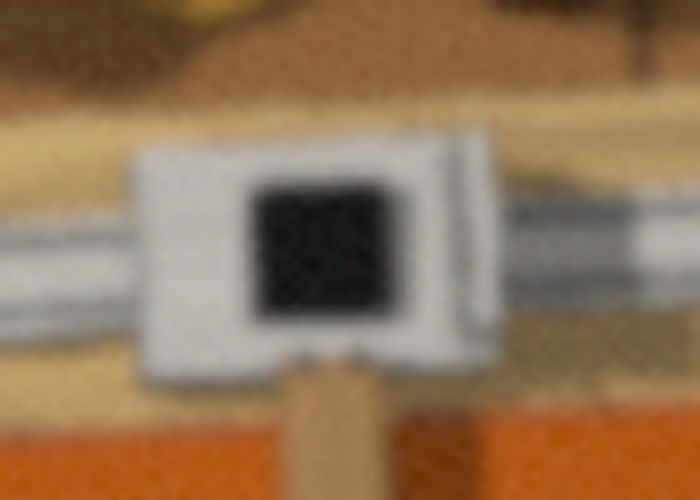

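```bash
python3 - <<'E'
from h import *
d=get('top');f=d['frame']
# rail edges: bright grey low saturation vs wood
hsv=cv2.cvtColor(f,cv2.COLOR_BGR2HSV)
m=((hsv[...,1]<60)&(hsv[...,2]>70))
pts=[]
for u in list(range(280,346))+list(range(396,428)):
    r=np.where(m[155:190,u])[0]+155
    if len(r)>3: pts.append((u,(r.min()+r.max())/2,len(r)))
pts=np.array(pts);print(pts[::12])
P=np.array([ray(d,p[:2],.036)[:2] for p in pts])
vx,vy,x0,y0=cv2.fitLine(P.astype(np.float32),cv2.DIST_HUBER,0,.01,.01).ravel();print('dir',vx,vy,'yaw deg',np.degrees(np.arctan2(-vx*np.sign(vy),abs(vy))))
b=np.array([.58394,-.12302]); e=np.array([vx,vy])*np.sign(vy)
print('btn off rail',(b-[x0,y0])-((b-[x0,y0])@e)*e)
for n,uv,z in [('stopface',(235+110/3,140+107/3),.062),('carr front',(335+13.8,145+26.5),.056),('carr back',(335+49.5,145+24),.056),('clip',(235+620/3,140+80/3),.055),('printL',(235+565/3,140+48/3),.19),('printR',(235+755/3,140+12/3),.19),('painting far',(367,187),.036)]:
    p=ray(d,uv,z);print(n,p,'along from button',(p[:2]-b)@e)
E
```

```text
[[280.  175.5  12. ]
 [292.  174.5  12. ]
 [304.  174.5  12. ]
 [316.  173.5  12. ]
 [328.  173.   13. ]
 [340.  172.5  12. ]
 [402.  169.5  12. ]
 [414.  168.5  12. ]
 [426.  176.   17. ]]
dir 0.030581191 -0.9995323 yaw deg 1.7524463
btn off rail [4.20076365e-04 1.28522155e-05]
stopface [0.57353906 0.1181707  0.062     ] along from button 0.24139596837478938
carr front [ 0.58115453 -0.07802389  0.056     ] along from button 0.045060247843419846
carr back [ 0.58585077 -0.16953623  0.056     ] along from button -0.04655290810139724
clip [ 0.58922384 -0.31678851  0.055     ] along from button -0.19383946873221375
printL [ 0.59628659 -0.22849571  0.19      ] along from button -0.10580394732259346
printR [ 0.62031243 -0.36933738  0.19      ] along from button -0.24731448863414046
painting far [ 0.54209072 -0.12653676  0.036     ] along from button -0.0022353176211349344
```

The stop and clip measurements agree: slide starts at about -0.027 and needs about 0.197 m of travel, with rail yaw about 2.8°. The print's near edge is about 105 mm behind the button. With the jaws across the rail, the long gripper body stays clear of it. I'll move to hover with the fingers shut.

Call:
play_rows(motion=[{"dx":0.02,"dy":0.025,"dz":0.0,"twist":5,"grip":1},{"dx":0.043,"dy":0.05,"dz":0,"twist":11,"grip":1},{"dx":0.065,"dy":0.075,"dz":0,"twist":17,"grip":1},{"dx":0.087,"dy":0.1,"dz":0,"twist":23,"grip":1},{"dx":0.109,"dy":0.125,"dz":0,"twist":29,"grip":1},{"dx":0.131,"dy":0.15,"dz":0,"twist":35,"grip":1},{"dx":0.153,"dy":0.175,"dz":0,"twist":41,"grip":1},{"dx":0.175,"dy":0.2,"dz":0,"twist":47,"grip":1}], newtons=20)

```text
time: 0.87
tcp_pos: [0.4217, -0.3183, 0.2386]
tool_rot: [-3.142, -0.0, 1.267]
ft_force: [0.5, 0.3, -0.2]
width: 0.037
```

Call:
play_rows(motion=[{"dx":0.022,"dy":0.025,"dz":0.0,"twist":5,"grip":1},{"dx":0.043,"dy":0.05,"dz":0,"twist":10,"grip":1},{"dx":0.065,"dy":0.075,"dz":0,"twist":15,"grip":1},{"dx":0.087,"dy":0.1,"dz":0,"twist":20.5,"grip":1},{"dx":0.109,"dy":0.125,"dz":-0.01,"twist":20.5,"grip":1},{"dx":0.131,"dy":0.15,"dz":-0.03,"twist":20.5,"grip":1},{"dx":0.153,"dy":0.175,"dz":-0.06,"twist":20.5,"grip":1},{"dx":0.163,"dy":0.188,"dz":-0.09,"twist":20.5,"grip":1}])

```text
time: 1.53
tcp_pos: [0.5867, -0.1297, 0.1493]
tool_rot: [3.137, 0.001, 1.622]
ft_force: [-0.7, -0.6, -0.1]
width: 0.0008
```

```bash
python3 - <<'E'
from h import *
for n in ('top','scene','wrist'):
    d=get(n,n+'2.png')
s=robot.get_state();print(s['time'],s['tcp_pos'],s['tool_rot'],s['ft_force'],s['width'])
E
python3 -c "
import cv2,numpy as np
a=cv2.imread('pics/scene2.png')[130:270,180:420];b=cv2.imread('pics/wrist2.png')
cv2.imwrite('pics/s2z.png',cv2.resize(a,None,fx=3,fy=3))"
```

```text
1.6833 [ 0.58222675 -0.12962186  0.14537819] [-3.13545199e+00 -2.96874458e-03  1.62268373e+00] [ 0.15583954 -0.73119579  0.46481067] 0.0003478319576657304
```

View pics/wrist2.png

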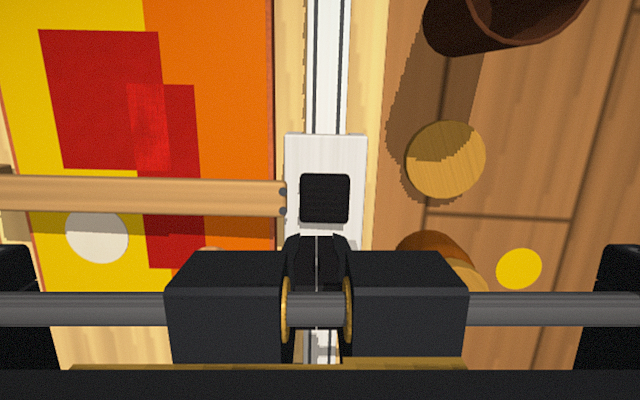

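View pics/s2z.png

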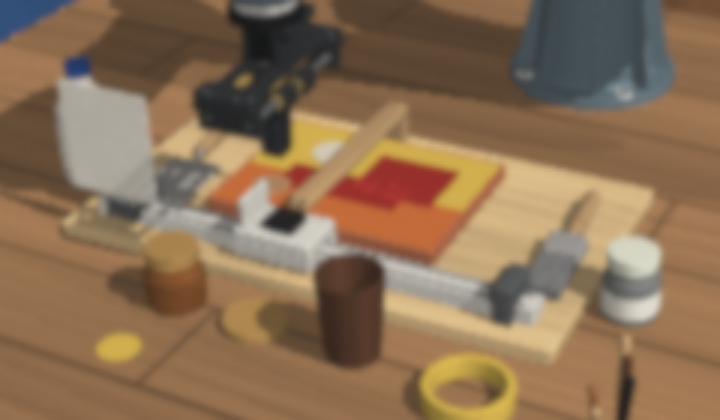

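The wrist view is sharp. The button is the black pad at about (325,198), the carriage and rail run vertically at about 285-365, and the shut tips are at about (317,255). I'll take a precise measurement from this view.

```bash
python3 - <<'E'
from h import *
d=get('wrist');f=d['frame']
s=f[165:232,292:360].max(2);m=(s<70).astype(np.uint8)
n,l,st,c=cv2.connectedComponentsWithStats(m)
i=max(range(1,n),key=lambda i:st[i,4] if c[i][1]<50 else 0);print(st[i])
ys,xs=np.where(l==i)
for uv in [c[i]+[292,165],(300,173),(349,173),(300,223),(349,223)]: print(ray(d,uv,.066))
# tip check
s=robot.get_state();print(s['tcp_pos'],proj(d,[s['tcp_pos']]))
# rail
g=f[...,:].astype(int);hsv=cv2.cvtColor(f,cv2.COLOR_BGR2HSV)
P=[]
for v in range(5,125,5):
    r=np.where((hsv[v,280:380,1]<40)&(hsv[v,280:380,2]>100))[0]+280
    P.append(ray(d,(r.max(),v),.038)[:2]); 
    if v%40==5: print(v,r.min(),r.max())
L=cv2.fitLine(np.array(P,np.float32),cv2.DIST_HUBER,0,.01,.01).ravel();print(L,np.degrees(np.arctan2(-L[0]*np.sign(L[1]),abs(L[1]))))
E
```

```text
[   7    5   50   49 2339]
[ 0.5847385  -0.12185025  0.066     ]
[ 0.56772468 -0.10770758  0.066     ]
[ 0.60209692 -0.10580888  0.066     ]
[ 0.56924255 -0.14506032  0.066     ]
[ 0.60512544 -0.14303929  0.066     ]
[ 0.58328047 -0.13129603  0.14782707] [[321.16699137 257.16029636]]
5 307 348
45 306 346
85 306 345
[ 0.03100561 -0.9995192   0.5960975  -0.0304656 ] 1.7767755
```

The two cameras agree on the button to 1.5 mm: (0.5845, -0.1225). The pad measures about 35 mm, as specified. I'll descend onto it.

Call:
play_rows(motion=[{"dx":0.001,"dz":-0.025,"grip":1},{"dx":0.002,"dz":-0.05,"grip":1},{"dx":0.002,"dz":-0.07,"grip":1},{"dx":0.002,"dz":-0.078,"grip":1},{"dx":0.002,"dz":-0.084,"grip":1},{"dx":0.002,"dz":-0.088,"grip":1},{"dx":0.002,"dz":-0.088,"grip":1}])

```text
invalid input at $.motion[0]: expected keys dx, dy, dz, twist, grip
```

```bash
python3 - <<'E'
from h import *
d=get('wrist','w3.png')
for k in range(3):
    s=robot.get_state();print(s['time'],s['tcp_pos'],s['ft_force']); get('top','t3.png')
cv2.imwrite('pics/s3.png',cv2.resize(get('scene')['frame'][160:230,220:360],None,fx=5,fy=5))
E
```

```text
1.7833 [ 0.58404074 -0.13240086  0.14947637] [0.61026484 0.04592842 0.56309619]
1.8333 [ 0.58442244 -0.13298866  0.1504041 ] [ 0.69898629 -1.14212241  0.04626551]
1.8833 [ 0.58461013 -0.13331199  0.1508714 ] [0.09211629 0.37122786 0.33156615]
```

View pics/w3.png

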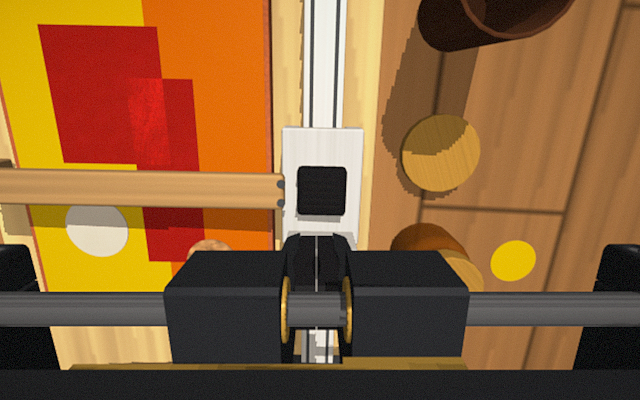

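View pics/s3.png

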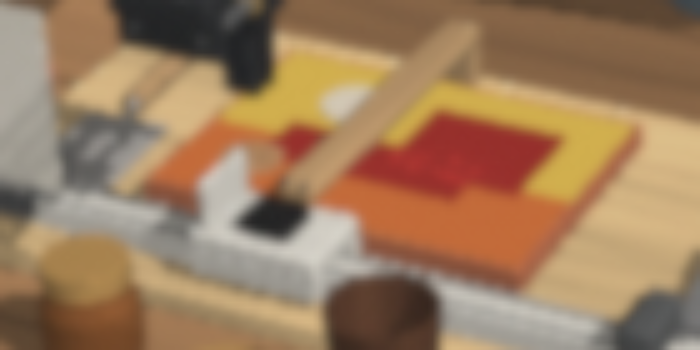

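The move was refused because every key is required, so nothing was pressed. The arm has now settled at y≈-0.133, so I'll remeasure the button from the settled pose.

```bash
python3 - <<'E'
from h import *
for k in range(3): d=get('wrist')
f=d['frame']
s=f[155:225,290:360].max(2);m=(s<70).astype(np.uint8)
n,l,st,c=cv2.connectedComponentsWithStats(m)
i=max(range(1,n),key=lambda i:st[i,4] if c[i][1]<50 else 0);print(st[i],ray(d,c[i]+[290,155],.066))
s=robot.get_state();print(s['time'],s['tcp_pos'],proj(d,[s['tcp_pos']]))
E
```

```text
[   5    8   49   49 2267] [ 0.58464618 -0.12148535  0.066     ]
2.1333 [ 0.58408753 -0.13266907  0.14986916] [[318.85173452 250.93636113]]
```

Call:
play_rows(motion=[{"dx":0.001,"dy":0.003,"dz":-0.025,"twist":0,"grip":1},{"dx":0.002,"dy":0.003,"dz":-0.05,"twist":0,"grip":1},{"dx":0.002,"dy":0.003,"dz":-0.07,"twist":0,"grip":1},{"dx":0.002,"dy":0.003,"dz":-0.079,"twist":0,"grip":1},{"dx":0.002,"dy":0.003,"dz":-0.085,"twist":0,"grip":1},{"dx":0.002,"dy":0.003,"dz":-0.09,"twist":0,"grip":1},{"dx":0.002,"dy":0.003,"dz":-0.092,"twist":0,"grip":1},{"dx":0.002,"dy":0.003,"dz":-0.092,"twist":0,"grip":1}])

```text
time: 2.8
tcp_pos: [0.586, -0.1293, 0.0585]
tool_rot: [-3.141, 0.001, 1.62]
ft_force: [-6.3, 1.1, 7.0]
width: 0.0005
```

```bash
python3 - <<'E'
from h import *
d=get('wrist','w4.png')
for k in range(4):
    s=robot.get_state();print(s['time'],s['tcp_pos'],s['ft_force']); get('top','t4.png')
cv2.imwrite('pics/s4.png',cv2.resize(get('scene')['frame'][150:230,220:360],None,fx=5,fy=5))
E
```

```text
2.85 [ 0.58602102 -0.12928834  0.05855204] [-5.28616025  1.12644913  7.1571175 ]
2.9 [ 0.58600765 -0.12927474  0.05854407] [-5.90181957  0.26176898  6.87431736]
2.95 [ 0.58601717 -0.12932606  0.0585499 ] [-5.67393169  0.22382731  6.97609888]
3.0 [ 0.58600971 -0.12930315  0.05855614] [-6.0707413   0.32896424  6.02914779]
```

View pics/w4.png

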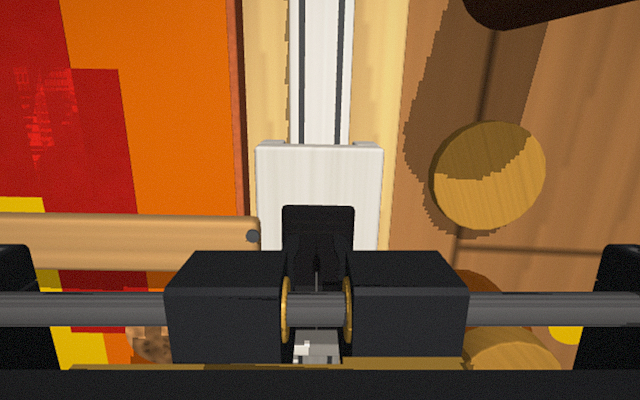

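View pics/s4.png

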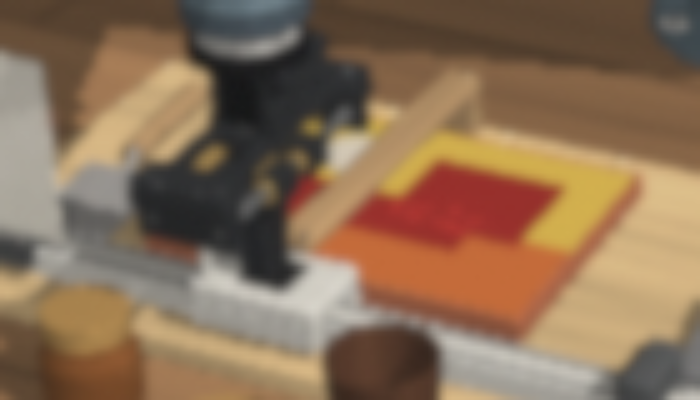

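The button is nearly fully down: z=0.0585 and 7 N. Friction at the tip is high (6 N sideways). I'll press a touch deeper, then push along the rail.

Call:
play_rows(motion=[{"dx":-0.001,"dy":0.0,"dz":-0.002,"twist":0,"grip":1},{"dx":-0.001,"dy":0.004,"dz":-0.003,"twist":0,"grip":1},{"dx":-0.001,"dy":0.01,"dz":-0.003,"twist":0,"grip":1},{"dx":-0.002,"dy":0.018,"dz":-0.003,"twist":0,"grip":1},{"dx":-0.002,"dy":0.026,"dz":-0.003,"twist":0,"grip":1},{"dx":-0.002,"dy":0.034,"dz":-0.003,"twist":0,"grip":1},{"dx":-0.003,"dy":0.042,"dz":-0.003,"twist":0,"grip":1},{"dx":-0.003,"dy":0.05,"dz":-0.003,"twist":0,"grip":1}])

```text
time: 3.77
tcp_pos: [0.5847, -0.0803, 0.0583]
tool_rot: [3.138, 0.004, 1.62]
ft_force: [-10.3, -1.8, 21.4]
width: 0.0005
```

```bash
python3 - <<'E'
from h import *
d=get('wrist','w5.png')
for k in range(2):
    s=robot.get_state();print(s['time'],s['tcp_pos'],s['ft_force']); get('top')
E
```

```text
3.8167 [ 0.58457641 -0.07872739  0.05821842] [-8.45461226 -0.09195075 21.41516498]
3.8667 [ 0.58461987 -0.07904057  0.05823099] [-8.54147397  1.70103489 21.55928113]
```

View pics/w5.png

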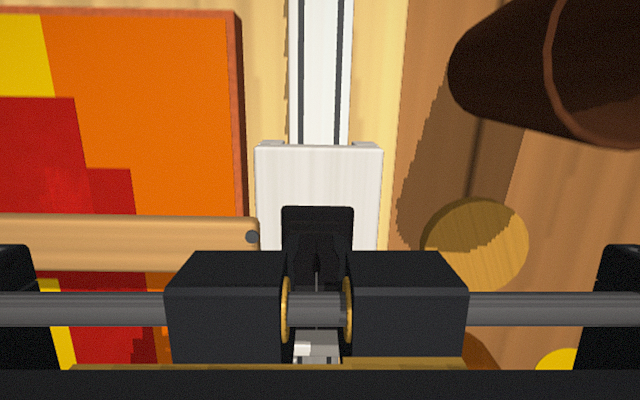

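The carriage moved 50 mm with no slip, and the button is at its bottom (21 N down). About 147 mm remains.

Call:
play_rows(motion=[{"dx":-0.001,"dy":0.006,"dz":0,"twist":0,"grip":1},{"dx":-0.002,"dy":0.015,"dz":0,"twist":0,"grip":1},{"dx":-0.003,"dy":0.025,"dz":0,"twist":0,"grip":1},{"dx":-0.004,"dy":0.035,"dz":0,"twist":0,"grip":1},{"dx":-0.004,"dy":0.045,"dz":0,"twist":0,"grip":1},{"dx":-0.005,"dy":0.055,"dz":0,"twist":0,"grip":1},{"dx":-0.005,"dy":0.065,"dz":0,"twist":0,"grip":1},{"dx":-0.006,"dy":0.075,"dz":0,"twist":0,"grip":1}])

```text
time: 4.58
tcp_pos: [0.5815, -0.0048, 0.0584]
tool_rot: [3.132, 0.003, 1.62]
ft_force: [2.6, -2.4, 11.4]
width: 0.0004
```

Call:
play_rows(motion=[{"dx":0,"dy":0.008,"dz":0,"twist":0,"grip":1},{"dx":-0.001,"dy":0.016,"dz":0,"twist":0,"grip":1},{"dx":-0.001,"dy":0.024,"dz":0,"twist":0,"grip":1},{"dx":-0.001,"dy":0.032,"dz":0,"twist":0,"grip":1},{"dx":-0.002,"dy":0.04,"dz":0,"twist":0,"grip":1},{"dx":-0.002,"dy":0.048,"dz":0,"twist":0,"grip":1},{"dx":-0.003,"dy":0.054,"dz":0,"twist":0,"grip":1}])

```text
time: 5.17
tcp_pos: [0.5795, 0.0497, 0.0584]
tool_rot: [3.129, 0.002, 1.62]
ft_force: [6.1, -1.1, 7.1]
width: 0.0003
```

```bash
python3 - <<'E'
from h import *
d=get('wrist','w6.png')
for k in range(2):
    s=robot.get_state();print(s['time'],s['tcp_pos'],s['ft_force']); d=get('top')
cv2.imwrite('pics/t6.png',cv2.resize(d['frame'][140:220,235:395],None,fx=5,fy=5))
E
```

```text
5.2167 [0.57941765 0.05073001 0.05837791] [5.94639363 1.02049088 9.16737444]
5.2667 [0.57947517 0.05048142 0.05840945] [4.92934451 1.54174586 9.5486083 ]
```

View pics/w6.png

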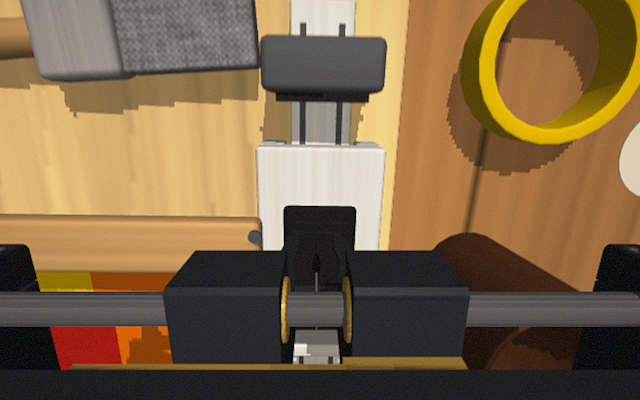

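There's still no slip, and the gap to the stop is about 17 mm. I'll add downforce and push home with a few mm of overtravel.

Call:
play_rows(motion=[{"dx":0.001,"dy":0.002,"dz":-0.002,"twist":0,"grip":1},{"dx":0.001,"dy":0.006,"dz":-0.002,"twist":0,"grip":1},{"dx":0.001,"dy":0.01,"dz":-0.002,"twist":0,"grip":1},{"dx":0.0,"dy":0.014,"dz":-0.002,"twist":0,"grip":1},{"dx":0.0,"dy":0.017,"dz":-0.002,"twist":0,"grip":1},{"dx":0.0,"dy":0.019,"dz":-0.002,"twist":0,"grip":1},{"dx":0.0,"dy":0.02,"dz":-0.002,"twist":0,"grip":1},{"dx":0.0,"dy":0.02,"dz":-0.002,"twist":0,"grip":1}])

```text
time: 5.98
tcp_pos: [0.5794, 0.0691, 0.0582]
tool_rot: [3.13, 0.003, 1.62]
ft_force: [-4.1, -2.4, 24.4]
width: 0.0006
```

```bash
python3 - <<'E'
from h import *
d=get('wrist','w7.png')
for k in range(2):
    s=robot.get_state();print(s['time'],s['tcp_pos'],s['ft_force']); d=get('top')
E
```

```text
6.0333 [0.5794044  0.06909143 0.05823018] [-3.16232926 -2.73991577 24.00851185]
6.0833 [0.5794095  0.06908203 0.05821247] [-3.50043762 -3.53910165 25.11354217]
```

View pics/w7.png

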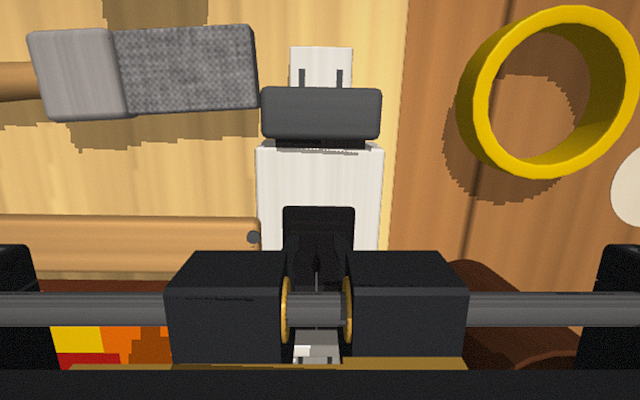

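The carriage is very close to the stop, but side force is low at about -3 N. I'll push a bit further to confirm contact.

Call:
play_rows(motion=[{"dx":0.0,"dy":0.002,"dz":0,"twist":0,"grip":1},{"dx":0.0,"dy":0.003,"dz":0,"twist":0,"grip":1},{"dx":0.0,"dy":0.004,"dz":0,"twist":0,"grip":1},{"dx":0.0,"dy":0.004,"dz":0,"twist":0,"grip":1}])

```text
time: 6.47
tcp_pos: [0.5795, 0.0701, 0.0583]
tool_rot: [3.131, 0.007, 1.621]
ft_force: [-4.8, -16.0, 24.4]
width: 0.0003
```

```bash
python3 - <<'E'
from h import *
d=get('wrist','w8.png')
for k in range(2):
    s=robot.get_state();print(s['time'],s['tcp_pos'],s['ft_force']); d=get('top')
E
```

```text
6.5167 [0.57950246 0.07006471 0.05824582] [ -4.82097822 -15.25051333  24.22260077]
6.5667 [0.57949042 0.07005638 0.05827447] [ -4.18613076 -14.49760684  24.63881003]
```

View pics/w8.png

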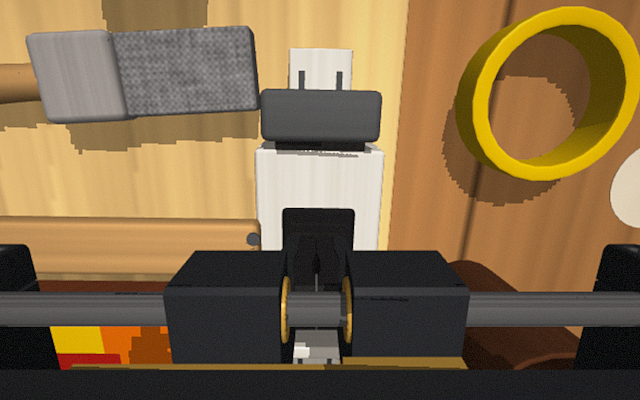

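It's a hard stop: side force rose to -15 N with 1 mm of motion, so the carriage is home. I'll lift straight up, keeping a slight forward bias.

Call:
play_rows(motion=[{"dx":0.0,"dy":-0.002,"dz":0.001,"twist":0,"grip":1},{"dx":0.0,"dy":-0.002,"dz":0.005,"twist":0,"grip":1},{"dx":0.0,"dy":-0.002,"dz":0.01,"twist":0,"grip":1},{"dx":0.0,"dy":-0.002,"dz":0.018,"twist":0,"grip":1},{"dx":0.0,"dy":-0.002,"dz":0.035,"twist":0,"grip":1},{"dx":0.0,"dy":-0.002,"dz":0.06,"twist":0,"grip":1},{"dx":0.0,"dy":-0.002,"dz":0.09,"twist":0,"grip":1},{"dx":0.0,"dy":-0.002,"dz":0.12,"twist":0,"grip":1}])

```text
time: 7.28
tcp_pos: [0.573, 0.0726, 0.1729]
tool_rot: [-3.14, -0.001, 1.62]
ft_force: [0.4, -0.1, 0.1]
width: 0.0008
```

Call:
play_rows(motion=[{"dx":0.0,"dy":0,"dz":0.02,"twist":0,"grip":1},{"dx":-0.02,"dy":0,"dz":0.04,"twist":0,"grip":1},{"dx":-0.05,"dy":0,"dz":0.06,"twist":0,"grip":1},{"dx":-0.08,"dy":0,"dz":0.06,"twist":0,"grip":1},{"dx":-0.11,"dy":0,"dz":0.06,"twist":0,"grip":1},{"dx":-0.14,"dy":0,"dz":0.06,"twist":0,"grip":1},{"dx":-0.15,"dy":0,"dz":0.06,"twist":0,"grip":1},{"dx":-0.15,"dy":0,"dz":0.06,"twist":0,"grip":1}])

```text
time: 7.95
tcp_pos: [0.4217, 0.0728, 0.2321]
tool_rot: [3.142, -0.0, 1.621]
ft_force: [-0.1, -0.1, -0.1]
width: 0.0001
```

```bash
python3 - <<'E'
from h import *
for k in range(4): w=get('wrist','w9.png')
d=get('top');sc=get('scene');f=d['frame']
cv2.imwrite('pics/t9.png',cv2.resize(f[80:300,100:500],None,fx=2,fy=2))
cv2.imwrite('pics/s9.png',cv2.resize(sc['frame'][140:290,180:440],None,fx=3,fy=3))
s=robot.get_state();print(s['time'],s['tcp_pos'],s['ft_force'],abs(s['qd']).max())
E
```

```text
8.25 [0.42468011 0.07212518 0.23178301] [-0.26280181  0.40976165  0.49432051] 0.005664283027330661
```

View pics/w9.png

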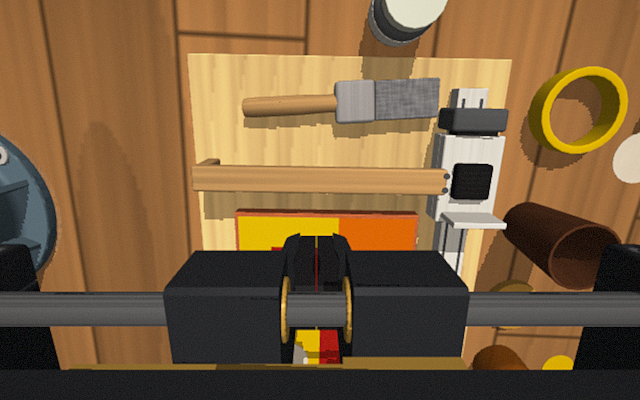

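View pics/t9.png

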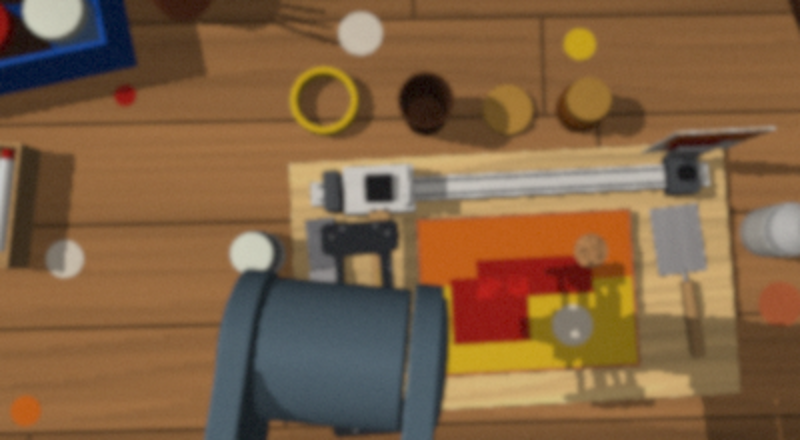

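View pics/s9.png

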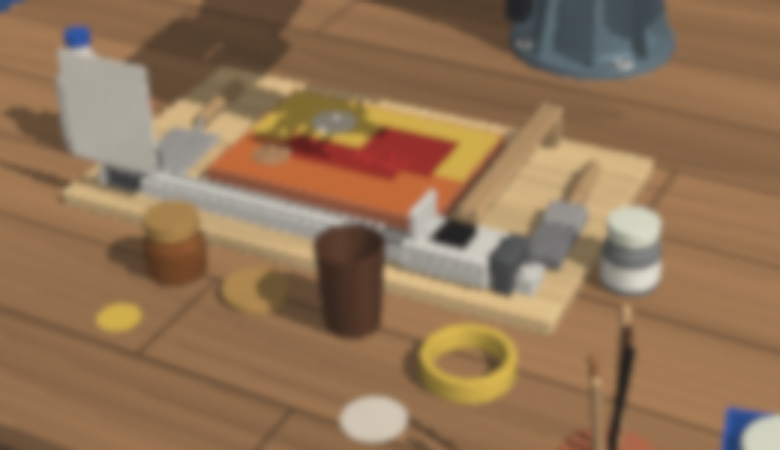

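The carriage sits against the end stop, the bar is off the painting, and the bystanders are in place. I'll check the button and stop positions numerically, then hand in.

```bash
python3 - <<'E'
from h import *
d=get('wrist');f=d['frame']
s=f[155:210,445:500].max(2);n,l,st,c=cv2.connectedComponentsWithStats((s<60).astype(np.uint8))
i=1+st[1:,4].argmax();b=ray(d,c[i]+[445,155],.066);print(st[i],b,'travel',np.hypot(b[0]-.5846,b[1]+.1218))
p=ray(d,(472,135),.056);print('front edge',p, p[:2]-b[:2])
# triangulate button height: top x wrist
t=get('top');g=t['frame'].max(2)[160:190,270:310];n,l,st,c2=cv2.connectedComponentsWithStats((g<60).astype(np.uint8))
for j in range(1,n):
    if st[j,4]>60:
        uv=c2[j]+[270,160]
        print(st[j],[(z,ray(t,uv,z)[:2].round(4),ray(d,c[i]+[445,155],z)[:2].round(4)) for z in (.058,.066)])
E
```

```text
[   6    9   43   36 1359] [0.5755356  0.07592637 0.066     ] travel 0.1979340357178533
front edge [0.57240672 0.11966176 0.056     ] [-0.00312888  0.04373538]
[ 13   8  13  12 139] [(0.058, array([0.5785, 0.0736]), array([0.5795, 0.0742])), (0.066, array([0.5775, 0.0731]), array([0.5755, 0.0759]))]
```

```bash
python3 -c "
from workcell import robot
print(robot.close_job())"
```

```text
the job is handed in; nothing more can be done
None
```

The carriage is home against the end stop, the button has been let go, and the job is handed in; no verdict was reported.

I pressed the button fully down with the shut fingertips, with the jaws across the rail so the gripper body stayed clear of the paper print. With the button held down I pushed the carriage about 198 mm, lifted straight off and moved clear.

- **Home against the stop:** the side force rose to about 15 N over the last 1 mm of push. The measured travel was 0.198 m, against an expected 0.197 m.
- **Robot clear:** after retreating, the force readings were about zero. The arm was at 0.23 m height when I handed in, about 8.5 s into the 38 s allowed.
- **Surroundings:** in the last pictures the jars, tools and other loose things look unmoved by eye. The fingertips stayed on the button, away from the painting.
- **Not settled:** the two-camera check of the button's height could not tell up (66 mm) from down (58 mm); the two views agreed slightly better at 58 mm. That the button is up rests on nothing touching it and on how it looks in the picture.

One descent call was refused for missing keys and moved nothing.

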